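# Shelve the passed bush and flip its status flag

## Task

The tall steel bush in the inspection rack has passed its check. With the fingertips, push it along its lane until it stands right against the stop at the back, then flip the flag of that same lane right over, away from the robot, so that it lies flat with its green face up. Do not pick the bush up, and leave the other two parts, their red flags and the tools on the bench as they are.

Things in the scene. Friction and masses are not known exactly. Their poses are not given: they have to be found in the camera images.
- rack: blue inspection rack with black lane strips, fixed, 152 x 246 mm, deck 20 mm above the bench. Origin on the bench under the middle of the hinge line; +x along the lanes away from the robot, +y left, z up. Three lanes along x, centres at y = +78 (left), 0 (mid), -78 mm (right), each 50 mm wide between rails 8 mm high. Front edge at x = -16 mm
- rack_stop (a point): foot of the front face of the back stop, at deck height, middle of the rack: rack x = 122.5, y = 0, z = 20 mm. The stop is a bare steel bar across all lanes, 24 mm high above the deck
- hinge_left (a point): centre of the left lane's flag hinge, rack (0, 78, 50) mm; the hinge axis runs along rack y. Steel cheeks 55 mm apart (inside) hold it, 18 mm long in x, up to 59 mm above the bench; small rest pins under the flag reach in to 43 mm apart
- hinge_mid (a point): the same for the middle lane, rack (0, 0, 50) mm. Steel cheeks 55 mm apart (inside) hold it, 18 mm long in x, up to 59 mm above the bench; small rest pins under the flag reach in to 43 mm apart
- hinge_right (a point): the same for the right lane, rack (0, -78, 50) mm. Steel cheeks 55 mm apart (inside) hold it, 18 mm long in x, up to 59 mm above the bench; small rest pins under the flag reach in to 43 mm apart
- bush: the tall steel bush: plain grey ring, 35 mm across and 36 mm tall (the tallest of the three parts), 0.12 kg, standing on the deck in one of the lanes, centre about 65 mm behind the hinge line (about 40 mm of room between hinge and bush), in the way of its flag. Origin at the centre of its underside. Against the stop its centre is at rack x = 105 mm
- bush_small: the short steel bush, 28 mm across, 20 mm tall, standing in another lane; origin at the centre of its underside. Still waiting for its check: leave
- washer_big: a flat steel washer, 42 mm across, 5 mm thick, lying in another lane; origin at the centre of its underside. Still waiting for its check: leave
- flag_left (a joint): hinge of the left lane flag, rad: 0 = level toward the robot, red up; grows as the free edge swings up and over, away from the robot (1.57 upright); 3.14 = level over the lane, green up, end of travel. Stiff pivot (0.022 N m, about 0.5 N at the edge): it stays where it is left. Starts 0.1 to 0.35, edge a little raised
- flag_mid (a joint): hinge of the middle lane flag, rad: 0 = level toward the robot, red up; grows as the free edge swings up and over, away from the robot (1.57 upright); 3.14 = level over the lane, green up, end of travel. Stiff pivot (0.022 N m, about 0.5 N at the edge): it stays where it is left. Starts 0.1 to 0.35, edge a little raised
- flag_right (a joint): hinge of the right lane flag, rad: 0 = level toward the robot, red up; grows as the free edge swings up and over, away from the robot (1.57 upright); 3.14 = level over the lane, green up, end of travel. Stiff pivot (0.022 N m, about 0.5 N at the edge): it stays where it is left. Starts 0.1 to 0.35, edge a little raised
- flag_left_edge (a point): middle of the rolled free edge (6 mm round bar, 48 mm wide) of the left lane flag; moves with the flag on a 67 mm radius about the hinge. The flag is a steel plate 48 mm wide, 3 mm thick, reaching 70 mm from the hinge axis; toward the robot it overhangs the rack with at least 47 mm free below it; laid over, it covers the lane out to rack x = 70 mm at 50 mm height
- flag_mid_edge (a point): middle of the rolled free edge (6 mm round bar, 48 mm wide) of the middle lane flag; moves with the flag on a 67 mm radius about the hinge. The flag is a steel plate 48 mm wide, 3 mm thick, reaching 70 mm from the hinge axis; toward the robot it overhangs the rack with at least 47 mm free below it; laid over, it covers the lane out to rack x = 70 mm at 50 mm height
- flag_right_edge (a point): middle of the rolled free edge (6 mm round bar, 48 mm wide) of the right lane flag; moves with the flag on a 67 mm radius about the hinge. The flag is a steel plate 48 mm wide, 3 mm thick, reaching 70 mm from the hinge axis; toward the robot it overhangs the rack with at least 47 mm free below it; laid over, it covers the lane out to rack x = 70 mm at 50 mm height
- calliper: a steel calliper lying flat on the bench left of the rack, 80 x 200 x 9 mm; origin at the centre of its underside. Leave
- v_block_a: a dark steel V-block, 42 x 60 x 46 mm, left of the rack; origin at the centre of its underside. Leave
- marker_blue: a black marker pen with blue ends, 12 x 134 x 12 mm, lying at the front left of the rack; origin at the centre of its underside. Leave
Mind the look-alikes: they are no part of the job. Several things have the shape of the bush; the one meant has the colours described above.

How it is judged:
By the outcome, as a careful person would: the job done as asked, in the order asked, and still so for the second after the job is handed in, with the robot touching nothing.
It also fails if it takes over 51 s, if anything falls off the work surface, if the arm or the gripper's body presses on something with over 40 N, if the wrist force passes 120 N, or if a joint passes its speed limit or range.

## Robot

A 6-joint arm with a two-finger parallel gripper is mounted at the origin on a cart in front of the work surface, level with it; the furniture and walls round the work are solid. World frame = base frame: x ahead of the robot, y to its left, z up, the work surface at z = 0. Lengths are in mm, angles in degrees, forces in N, time in s.
With the tool pointing down it reaches from about 350 to 725 mm from the base axis. Payload 6 kg.
Tool frame: the origin (TCP) lies midway between the tips of the shut fingers; the grasp point (between the pads) lies 19 mm behind it; z points along the fingers, y is the line along which they close (so a half turn about z gives the same grasp; the last joint's range is limited). The gripper opens to 85 mm and grips with 20 to 120 N. Pads are 22 mm wide; open, the fingers measure 114 mm over their backs; the gripper's body (76 mm by 85 mm) begins 54 mm behind the grasp point. The pads swing forward as they close: fully open they stand 13 mm farther back than shut.
Start: joints at [89.708, 2.303, 4.859, 0, -92.561, -19.12], TCP at [199.386, 565.879, 231.261] pointing down, gripper open.
Joint ranges: [-146.85, 146.85], [-73.84, 115.35], [-62.03, 85.46], [-188.31, 113.3], [-161.28, -10.13], [-171.36, 171.36]. Speed limits (degrees/s): [147.25, 147.25, 172.46, 180, 180, 180].

## Interface

Orientations are given as [roll, pitch, yaw] about the fixed x, y, z axes, in that order (R = Rz(yaw) Ry(pitch) Rx(roll)).
In Python, from plant import telemetry, vision, env, finder gives the robot as it stands.
- The arm moves only by the tool move_arm, never from a script. Its argument "rows" is a list of rows, each an object with "angular": the turn, a rotation vector about the tool's x, y, z in degrees, a list of three; "slide": the shift along the tool's x, y, z in m, a list of three; "fingers": the closure, from 0 (fully open) to 1 (shut). In form: [{"angular": [wx, wy, wz], "slide": [tx, ty, tz], "fingers": fingers}, ...]. A call has exactly 8 rows; each row shifts and turns the commanded pose from where the row before left it, along the tool's axes as they then stand; what a row does not reach is not made up. A row lasts 1/10 s, in which the tool goes at most 50 mm and 8.59 degrees, less where a joint would pass 70% of its speed; a pose out of reach is approached as far as the arm can. A call is refused whole if a number of a shift passes 0.05 or a number of a turn 8.59, either way. A call with a gripper value outside its range is refused whole. The fingers move at their own pace and stop on an object; the grip force is fixed at half the most. Time passes only in rows, so rows that do not move let the fingers close, or fill a call up. It gives the time, the measured TCP pose, the force, the opening and the grip force at its end, in the units of the state.
- telemetry.sense(): the state, without advancing time (a new reading comes with each control period).
- vision.snapshot(name): name is "scene" or "top" or "wrist"; returns a dict with "pixels" (384x512x3 uint8, red, green, blue), "camera_matrix" (3x3 intrinsics, pixels), "R" (3x3) and "t" (3): a world point X has camera coordinates R X + t. Camera axes: x right, y down, z forward; pixel columns grow to the right and rows downward; lengths in mm; the calibration is good to about 2 mm. A picture is of the moment at which its call begins. There is no depth.
- env.finish_job(): hands the job in; it is judged then, once.
Trained networks look in the newest picture that a camera, given by its name, has taken for a name from the list of things; names that differ only in an ending like _2 or _b are one class to them, and where a whole thing is asked for, a point or a joint stands for the part that bears it (a point fixed in the world has none). Each returns a list of dicts, best first, with "conf" (0 to 1); they miss things now and then, are a little off and sometimes report something else, mostly with a low value. They report only what shows in the picture. A call takes as long as a camera call. They do not tell look-alikes from the thing itself.
- finder.look_for(camera, target): "at" ([x, y, z] in mm, in world coordinates, good to about 4 mm: the middle of the surface that is visible of it).
- finder.masks_of(camera, target): "pixels" (384x512 bool, what is visible of it).
The state is a dict: "time": time; "qpos": joint angles; "joint_vel": joint speeds; "joint_torque": joint torques, N m; "tool_pos": TCP position; "ee_rot": TCP orientation; "force": force on the tool from outside, world axes, zero at the start; "moment": the same for the moment, N m; "gripper_width": finger opening in mm; "finger_force": force on a finger pad.
Only numpy, scipy, OpenCV 4.12 (cv2) and the standard library are available. Lean on these libraries where they do the work, as an engineer would, in place of code of your own. Each camera call takes 0.05 s, during which the arm holds its last target. There are 200 camera calls.

## Working session

There is one attempt and no reset: what is moved stays moved. The work goes in short steps, Python scripts to look and compute and a tool call to move; the robot and the scene stay as the last step left them, time stands still between calls to the robot, and variables do not carry over. Pictures are saved under pics/ and viewed, at most 10 in all, crops included, and the job is handed in when it is done.

Besides the shell and the picture viewer there is one more tool, called after ">>>" by a JSON object that holds its "op" and its "data". move_arm: Moves the arm, as the interface text tells. Its arguments: {"type":"object","properties":{"rows":{"type":"array","items":{"type":"object","properties":{"angular":{"type":"array","items":{"type":"number"}},"slide":{"type":"array","items":{"type":"number"}},"fingers":{"type":"number"}}}}},"required":["rows"]}

```bash
ls; mkdir -p pics
python3 - <<'E'
from plant import telemetry, vision, env, finder
import cv2,numpy as np
s=telemetry.sense();print(s['time'],s['tool_pos'],s['ee_rot'],s['gripper_width'])
ims=[]
for c in ['scene','top']:
    v=vision.snapshot(c);ims.append(v['pixels'][:,:,::-1])
    for n in ['bush','rack','hinge_left','flag_left','flag_left_edge','flag_mid_edge','flag_right_edge','washer_big','rack_stop']:
        try: print(c,n,[(np.round(d['at']).tolist(),round(d['conf'],2)) for d in finder.look_for(c,n)[:4]])
        except Exception as e: print(c,n,e)
    np.savez(c+'.npz',**{k:v[k] for k in v})
    cv2.imwrite(f'pics/{c}.png',cv2.resize(ims[-1],(800,600),interpolation=cv2.INTER_CUBIC))
E
```

```text
pics
0.0 [199.23174209 565.6057057  230.27223159] [ 1.79898047e+02 -6.60272535e-03 -1.94121292e+01] 85.36233729935563
scene bush [([605.0, 12.0, 44.0], 0.85), ([424.0, -50.0, 30.0], 0.69), ([482.0, 99.0, 24.0], 0.69), ([737.0, 156.0, 22.0], 0.68)]
scene rack [([576.0, -79.0, 22.0], 0.71)]
scene hinge_left [([577.0, -79.0, 21.0], 0.94)]
scene flag_left [([513.0, 11.0, 63.0], 0.78)]
scene flag_left_edge [([515.0, 4.0, 58.0], 0.66)]
scene flag_mid_edge [([535.0, -149.0, 56.0], 0.59), ([521.0, -75.0, 62.0], 0.54)]
scene flag_right_edge [([533.0, -150.0, 54.0], 0.57)]
scene washer_big [([626.0, -63.0, 25.0], 0.61)]
scene rack_stop [([576.0, -74.0, 26.0], 0.85)]
top bush [([620.0, 18.0, 57.0], 0.73), ([429.0, -50.0, 35.0], 0.7), ([532.0, -70.0, 67.0], 0.7), ([750.0, 154.0, 27.0], 0.6)]
top rack [([604.0, -62.0, 19.0], 0.92)]
top hinge_left [([598.0, -60.0, 21.0], 0.89)]
top flag_left [([520.0, 11.0, 56.0], 0.87)]
top flag_left_edge [([519.0, 9.0, 62.0], 0.81)]
top flag_mid_edge [([528.0, -70.0, 62.0], 0.68)]
top flag_right_edge [([533.0, -145.0, 60.0], 0.94)]
top washer_big [([629.0, -61.0, 26.0], 0.51)]
top rack_stop [([599.0, -60.0, 19.0], 0.94)]
```

View pics/scene.png

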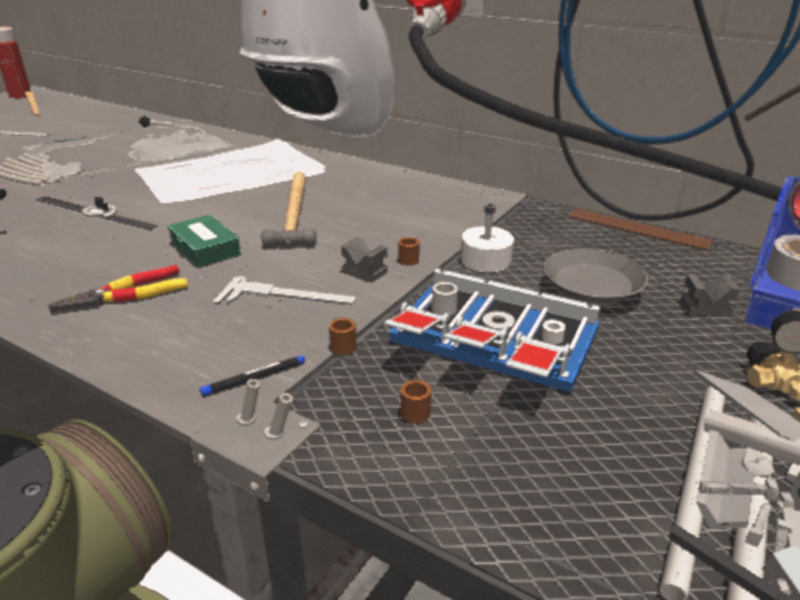

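View pics/top.png

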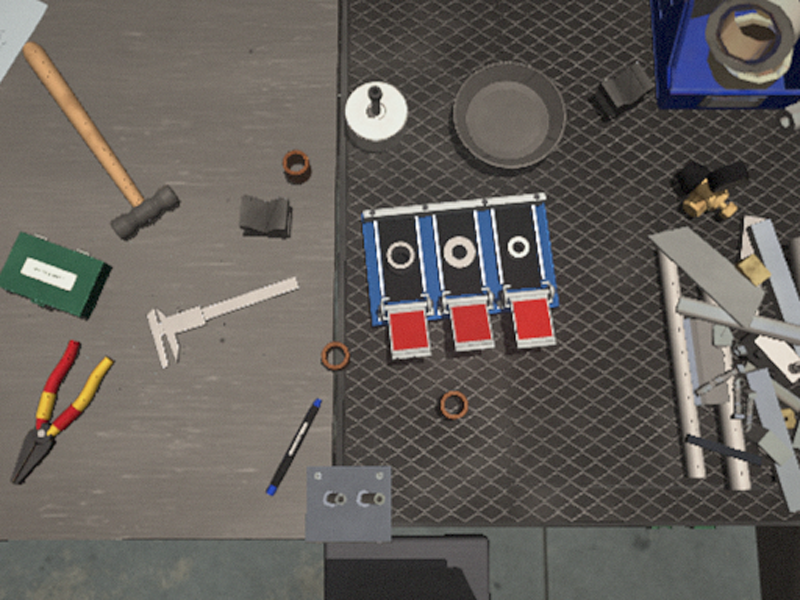

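The tall grey bush stands in the left lane: about (400,254) in the 800-wide top view and (445,295) in the scene view. The washer is in the mid lane and the short bush in the right. I'll enlarge the views to get the rack pose.

Run:
```python
import cv2,numpy as np
t=np.load('top.npz')['pixels'][:,:,::-1];
c=t[115:240,225:365]; cv2.imwrite('pics/tc.png',cv2.resize(c,None,fx=4.8*1,fy=4.8,interpolation=cv2.INTER_CUBIC))
s=np.load('scene.npz')['pixels'][:,:,::-1];
c=s[165:255,240:390]; cv2.imwrite('pics/sc.png',cv2.resize(c,None,fx=5,fy=5,interpolation=cv2.INTER_CUBIC))
```

```text
(no output)
```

View pics/tc.png

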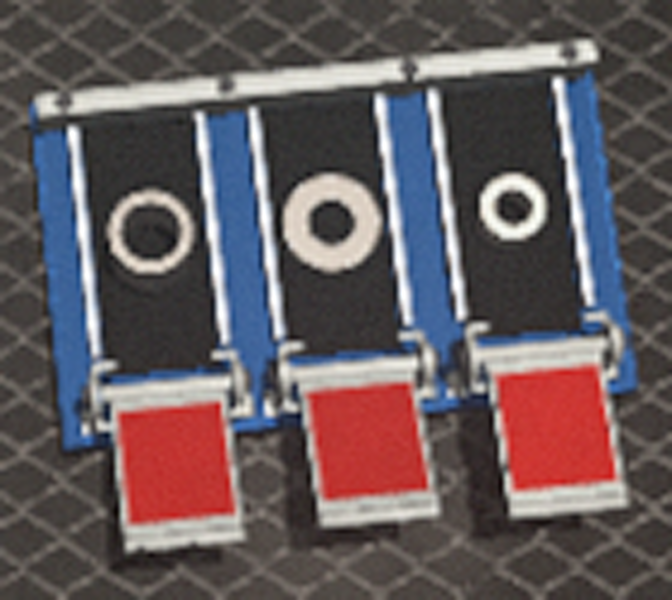

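View pics/sc.png

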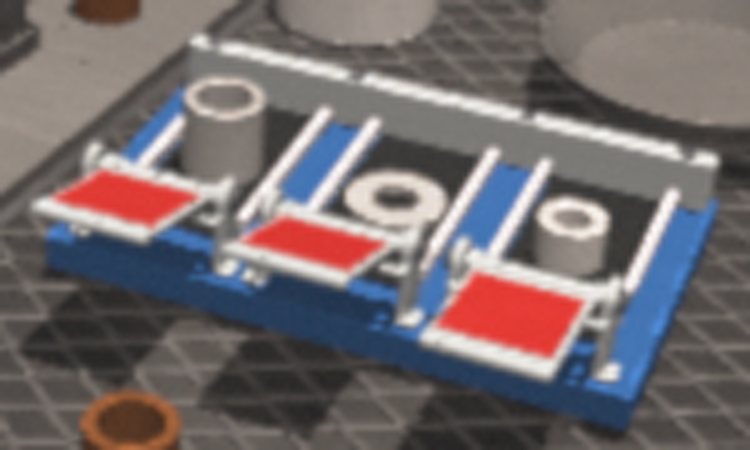

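Top crop: the bush ring is centred at (151,231), the rack's front corners are at (67,448) and (636,387), and the stop's front edge runs from (38,120) to (598,62). The left flag's edge is at (128,545)–(243,535), and the scene crop shows the same layout. Next I'll fit the pose.

```bash
cat > h.py <<'E'
import numpy as np, cv2
from scipy.optimize import least_squares
from scipy.spatial.transform import Rotation as Ro
C={c:np.load(c+'.npz') for c in ['top','scene']}
def proj(c,X):
    c=C[c]; p=c['camera_matrix']@(c['R']@X+c['t']); return p[:2]/p[2]
def px(c,u,v):
    f,o=(4.8,(225,115)) if c=='top' else (5,(240,165))
    return np.array([o[0]+(u+.5)/f-.5,o[1]+(v+.5)/f-.5])
def W(p,r):
    a=p[2]; return np.array([p[0]+np.cos(a)*r[0]-np.sin(a)*r[1],p[1]+np.sin(a)*r[0]+np.cos(a)*r[1],r[2]])
E
cat > fit.py <<'E'
from h import *
obs=[('top',67,448,(-16,123,20)),('top',636,387,(-16,-123,20)),('top',38,120,(122.5,123,44)),('top',598,64,(122.5,-123,44)),
('scene',48,237,(-16,123,20)),('scene',632,395,(-16,-123,20)),('scene',714,166,(122.5,-123,44)),('scene',192,46,(122.5,123,44))]
def res(p): return np.concatenate([proj(c,W(p,r))-px(c,u,v) for c,u,v,r in obs])
s=least_squares(res,[560,-65,.08],x_scale=[10,10,.1],loss='soft_l1');p=s.x
print(p[:2],np.degrees(p[2]));print(res(p).reshape(-1,2).round(1))
for c in C:
    print(c,[round(float(x),2) for x in np.linalg.norm(proj(c,np.array([560,-65,20.]))-proj(c,np.array([570,-65,20.])))[None]/10],'px/mm')
bo=[('top',151,231),('scene',225,98)]
b=least_squares(lambda q:np.concatenate([proj(c,W(p,(q[0],q[1],56)))-px(c,u,v) for c,u,v in bo]),[65,78]);print('bush rack',b.x,b.fun.round(1),'world',W(p,(*b.x,20)))
fo=[('top',128,546,102),('top',243,536,54),('scene',38,207,102),('scene',152,236,54)]
f=least_squares(lambda q:np.concatenate([proj(c,W(p,(-67*np.cos(q[0]),y,50+67*np.sin(q[0]))))-px(c,u,v) for c,u,v,y in fo]),[.2]);print('flag',f.x,f.fun.round(1))
np.save('p.npy',p)
E
python3 fit.py
```

```text
[562.44412151 -66.97910572] 6.030727659315878
[[-0.5  0.4]
 [ 0.7  0.3]
 [-1.8 -0.3]
 [ 1.4 -0.8]
 [-0.6 -0.5]
 [ 0.4  0.6]
 [ 1.5  0.1]
 [-2.1 -1.1]]
top [0.48] px/mm
scene [0.33] px/mm
bush rack [65.31940605 77.57819671] [ 0.1  0.2  0.1 -0.5] world [619.25152427  17.03232448  20.        ]
flag [0.27821949] [-0.5  0.2  0.5 -0.4 -0.5 -0.2 -0.4  0.2]
```

>>> {"op": "move_arm", "data": {"rows": [{"angular": [0, 0, -8.48], "slide": [0, 0, 0], "fingers": 1}, {"angular": [0, 0, -8.48], "slide": [0, 0, 0], "fingers": 1}, {"angular": [0, 0, -8.48], "slide": [0, 0, 0], "fingers": 1}, {"angular": [0, 0, 0], "slide": [0.023, 0.042, 0], "fingers": 1}, {"angular": [0, 0, 0], "slide": [0.023, 0.042, 0], "fingers": 1}, {"angular": [0, 0, 0], "slide": [0.023, 0.042, 0], "fingers": 1}, {"angular": [0, 0, 0], "slide": [0.023, 0.042, 0], "fingers": 1}, {"angular": [0, 0, 0], "slide": [0.023, 0.042, 0], "fingers": 1}]}}

```text
time: 1.8
tool_pos: [336.5, 367.5, 231.6]
ee_rot: [-180.0, -0.0, 6.1]
force: [1.5, 0.1, 0.9]
gripper_width: -0.0
finger_force: 0.0
```

>>> {"op": "move_arm", "data": {"rows": [{"angular": [0, 0, 0], "slide": [0.023, 0.042, 0], "fingers": 1}, {"angular": [0, 0, 0], "slide": [0.023, 0.042, 0], "fingers": 1}, {"angular": [0, 0, 0], "slide": [0.023, 0.042, 0], "fingers": 1}, {"angular": [0, 0, 0], "slide": [0.023, 0.042, 0], "fingers": 1}, {"angular": [0, 0, 0], "slide": [0.023, 0.042, 0], "fingers": 1}, {"angular": [0, 0, 0], "slide": [0.023, 0.042, 0], "fingers": 1}, {"angular": [0, 0, 0], "slide": [0.023, 0.042, 0], "fingers": 1}, {"angular": [0, 0, 0], "slide": [0.022, 0.042, 0], "fingers": 1}]}}

```text
time: 2.6
tool_pos: [554.0, 52.3, 231.5]
ee_rot: [-180.0, -0.0, 6.0]
force: [-0.1, 1.7, 0.3]
gripper_width: -0.4
finger_force: 0.0
```

```bash
cat > st.py <<'E'
from h import *
from plant import telemetry
def st():
    p=np.load('p.npy'); s=telemetry.sense(); a=p[2]
    d=np.array(s['tool_pos'])-[p[0],p[1],0]
    r=[np.cos(a)*d[0]+np.sin(a)*d[1],-np.sin(a)*d[0]+np.cos(a)*d[1],d[2]]
    R=Ro.from_euler('xyz',s['ee_rot'],degrees=True).as_matrix()
    Rr=Ro.from_euler('z',-a).as_matrix()@R
    print('t',s['time'],'rack',np.round(r,1),'toolz in rack',Rr[:,2].round(3),'toolx',Rr[:,0].round(3),'F',np.round(s['force'],1),'w',round(s['gripper_width'],1),'q',np.round(s['qpos'],1))
    return np.array(r),Rr
if __name__=='__main__': st()
E
python3 st.py
```

```text
t 2.6 rack [  4.1 119.5 231.5] toolz in rack [ 0.001  0.    -1.   ] toolx [ 1.    -0.     0.001] F [-0.1  1.7  0.3] w -0.4 q [ 26.1  -4.4  -1.7   0.  -92.6  70. ]
```

>>> {"op": "move_arm", "data": {"rows": [{"angular": [0, 0, 0], "slide": [0.023, 0.042, 0], "fingers": 1}, {"angular": [0, 0, 0], "slide": [0, 0, 0.04], "fingers": 1}, {"angular": [0, 0, 0], "slide": [0, 0, 0.04], "fingers": 1}, {"angular": [0, 0, 0], "slide": [0, 0, 0.04], "fingers": 1}, {"angular": [0, 0, 0], "slide": [0, 0, 0.02], "fingers": 1}, {"angular": [0, 0, 0], "slide": [0, 0, 0], "fingers": 1}, {"angular": [0, 0, 0], "slide": [0, 0, 0], "fingers": 1}, {"angular": [0, 0, 0], "slide": [0, 0, 0], "fingers": 1}]}}

```text
time: 3.4
tool_pos: [581.6, 15.0, 93.8]
ee_rot: [-180.0, -0.2, 6.0]
force: [-0.6, 0.6, 0.8]
gripper_width: -0.2
finger_force: 0.0
```

```bash
python3 st.py
python3 - <<'E'
from plant import vision
import cv2,numpy as np
a=vision.snapshot('scene')['pixels'][120:255,220:390,::-1];b=vision.snapshot('wrist')['pixels'][:,:,::-1]
a=cv2.resize(a,(400,318),interpolation=cv2.INTER_CUBIC);b=cv2.resize(b,(400,300))
cv2.imwrite('pics/a1.png',np.hstack([a,np.vstack([b,np.zeros((18,400,3),np.uint8)])]))
E
```

```text
t 3.4 rack [27.6 79.6 93.8] toolz in rack [ 0.004  0.    -1.   ] toolx [1.    0.    0.004] F [-0.6  0.6  0.8] w -0.2 q [ 21.3   0.9 -10.9   0.1 -77.9  74.8]
```

View pics/a1.png

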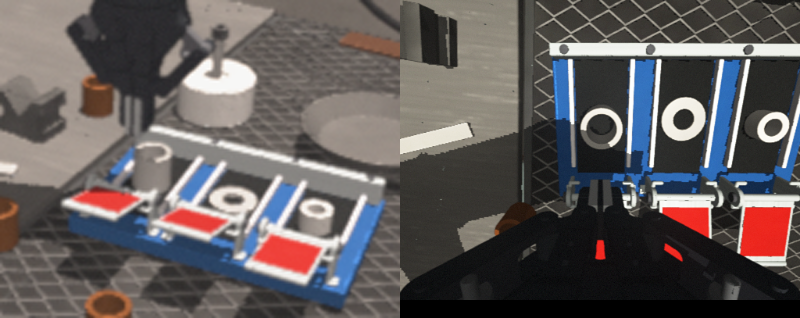

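The fingertips hang between the hinge and the bush, centred on the left lane (wrist view about (600,195), bush at (602,127)). Going down now.

>>> {"op": "move_arm", "data": {"rows": [{"angular": [0, 0, 0], "slide": [0, 0.0015, 0], "fingers": 1}, {"angular": [0, 0, 0], "slide": [0, 0, 0.016], "fingers": 1}, {"angular": [0, 0, 0], "slide": [0, 0, 0.016], "fingers": 1}, {"angular": [0, 0, 0], "slide": [0, 0, 0.016], "fingers": 1}, {"angular": [0, 0, 0], "slide": [0, 0, 0.014], "fingers": 1}, {"angular": [0, 0, 0], "slide": [0.003, 0, 0], "fingers": 1}, {"angular": [0, 0, 0], "slide": [0.003, 0, 0], "fingers": 1}, {"angular": [0, 0, 0], "slide": [0, 0, 0], "fingers": 1}]}}

```text
time: 4.3
tool_pos: [587.4, 14.1, 30.1]
ee_rot: [180.0, -0.1, 6.0]
force: [0.8, -0.4, -0.8]
gripper_width: -0.2
finger_force: 0.0
```

```bash
python3 st.py
```

```text
t 4.3 rack [33.4 78.  30.1] toolz in rack [ 0.001 -0.    -1.   ] toolx [1.    0.    0.001] F [ 0.8 -0.4 -0.8] w -0.2 q [ 20.9   4.4 -14.2   0.  -71.3  75.1]
```

>>> {"op": "move_arm", "data": {"rows": [{"angular": [0, 0, 0], "slide": [0.005, 0, 0], "fingers": 1}, {"angular": [0, 0, 0], "slide": [0.005, 0, 0], "fingers": 1}, {"angular": [0, 0, 0], "slide": [0.005, 0, 0], "fingers": 1}, {"angular": [0, 0, 0], "slide": [0.005, 0, 0], "fingers": 1}, {"angular": [0, 0, 0], "slide": [0.005, 0, 0], "fingers": 1}, {"angular": [0, 0, 0], "slide": [0.005, 0, 0], "fingers": 1}, {"angular": [0, 0, 0], "slide": [0.005, 0, 0], "fingers": 1}, {"angular": [0, 0, 0], "slide": [0.003, 0, 0], "fingers": 1}]}}

```text
time: 5.1
tool_pos: [624.7, 18.0, 29.1]
ee_rot: [180.0, 0.0, 6.0]
force: [-1.2, -0.4, 0.4]
gripper_width: -0.1
finger_force: 0.5
```

>>> {"op": "move_arm", "data": {"rows": [{"angular": [0, 0, 0], "slide": [0.001, 0, 0], "fingers": 1}, {"angular": [0, 0, 0], "slide": [0.001, 0, 0], "fingers": 1}, {"angular": [0, 0, 0], "slide": [0.001, 0, 0], "fingers": 1}, {"angular": [0, 0, 0], "slide": [0, 0, 0], "fingers": 1}, {"angular": [0, 0, 0], "slide": [0, 0, 0], "fingers": 1}, {"angular": [0, 0, 0], "slide": [0, 0, 0], "fingers": 1}, {"angular": [0, 0, 0], "slide": [0, 0, 0], "fingers": 1}, {"angular": [0, 0, 0], "slide": [0, 0, 0], "fingers": 1}]}}

```text
time: 5.9
tool_pos: [627.3, 18.3, 29.4]
ee_rot: [180.0, -0.0, 6.0]
force: [-0.1, 0.0, -0.3]
gripper_width: 0.2
finger_force: 0.1
```

```bash
python3 st.py
```

```text
t 5.9 rack [73.4 78.  29.4] toolz in rack [ 0. -0. -1.] toolx [ 1. -0.  0.] F [-0.1  0.  -0.3] w 0.2 q [ 19.9  10.3  -7.7   0.  -71.9  76.1]
```

>>> {"op": "move_arm", "data": {"rows": [{"angular": [0, 0, 0], "slide": [0.001, 0, 0], "fingers": 1}, {"angular": [0, 0, 0], "slide": [0.001, 0, 0], "fingers": 1}, {"angular": [0, 0, 0], "slide": [0.001, 0, 0], "fingers": 1}, {"angular": [0, 0, 0], "slide": [0, 0, 0], "fingers": 1}, {"angular": [0, 0, 0], "slide": [0, 0, 0], "fingers": 1}, {"angular": [0, 0, 0], "slide": [0, 0, 0], "fingers": 1}, {"angular": [0, 0, 0], "slide": [0, 0, 0], "fingers": 1}, {"angular": [0, 0, 0], "slide": [0, 0, 0], "fingers": 1}]}}

```text
time: 6.7
tool_pos: [630.2, 18.6, 29.3]
ee_rot: [180.0, -0.0, 6.0]
force: [0.3, -0.3, -0.1]
gripper_width: -0.5
finger_force: 0.1
```

>>> {"op": "move_arm", "data": {"rows": [{"angular": [0, 0, 0], "slide": [0.001, 0, 0], "fingers": 1}, {"angular": [0, 0, 0], "slide": [0.001, 0, 0], "fingers": 1}, {"angular": [0, 0, 0], "slide": [0, 0, 0], "fingers": 1}, {"angular": [0, 0, 0], "slide": [0, 0, 0], "fingers": 1}, {"angular": [0, 0, 0], "slide": [0, 0, 0], "fingers": 1}, {"angular": [0, 0, 0], "slide": [0, 0, 0], "fingers": 1}, {"angular": [0, 0, 0], "slide": [0, 0, 0], "fingers": 1}, {"angular": [0, 0, 0], "slide": [0, 0, 0], "fingers": 1}]}}

```text
time: 7.5
tool_pos: [631.1, 18.5, 29.2]
ee_rot: [180.0, 0.2, 6.0]
force: [-5.9, -0.9, 3.0]
gripper_width: -0.3
finger_force: 3.0
```

The force rose to 6 N, so the bush is against the stop. Retreating to in front of the flag.

>>> {"op": "move_arm", "data": {"rows": [{"angular": [0, 0, 0], "slide": [-0.01, 0, 0], "fingers": 1}, {"angular": [0, 0, 0], "slide": [-0.02, 0, 0], "fingers": 1}, {"angular": [0, 0, 0], "slide": [0, 0, 0], "fingers": 1}, {"angular": [0, 0, 0], "slide": [0, 0, -0.04], "fingers": 1}, {"angular": [0, 0, 0], "slide": [0, 0, -0.05], "fingers": 1}, {"angular": [0, 0, 0], "slide": [0, 0, -0.05], "fingers": 1}, {"angular": [0, 0, 0], "slide": [0, 0, 0], "fingers": 1}, {"angular": [0, 0, 0], "slide": [-0.04, 0, 0], "fingers": 1}]}}

```text
time: 8.3
tool_pos: [564.6, 12.1, 168.0]
ee_rot: [180.0, 0.0, 6.0]
force: [-2.0, -0.0, -2.0]
gripper_width: 0.0
finger_force: 0.0
```

>>> {"op": "move_arm", "data": {"rows": [{"angular": [0, 0, 0], "slide": [-0.045, 0, 0], "fingers": 1}, {"angular": [0, 0, 0], "slide": [-0.045, 0, 0], "fingers": 1}, {"angular": [0, 0, 0], "slide": [-0.045, 0, 0], "fingers": 1}, {"angular": [0, 8.5, 0], "slide": [0, 0, 0], "fingers": 1}, {"angular": [0, 8.5, 0], "slide": [0, 0, 0], "fingers": 1}, {"angular": [0, 8.5, 0], "slide": [0, 0, 0], "fingers": 1}, {"angular": [0, 8.5, 0], "slide": [0, 0, 0], "fingers": 1}, {"angular": [0, 8.5, 0], "slide": [0, 0, 0], "fingers": 1}]}}

```text
time: 9.1
tool_pos: [438.9, -7.0, 182.5]
ee_rot: [-179.8, -38.3, 6.3]
force: [-30.2, -35.3, -73.7]
gripper_width: 0.1
finger_force: 0.0
```

>>> {"op": "move_arm", "data": {"rows": [{"angular": [0, 7.5, 0], "slide": [0, 0, 0], "fingers": 1}, {"angular": [0, 0, 0], "slide": [0, 0, 0], "fingers": 1}, {"angular": [0, 0, 0], "slide": [0, 0, 0], "fingers": 1}, {"angular": [0, 0, 0], "slide": [0, 0, 0], "fingers": 1}, {"angular": [0, 0, 0], "slide": [0, 0, 0], "fingers": 1}, {"angular": [0, 0, 0], "slide": [0, 0, 0], "fingers": 1}, {"angular": [0, 0, 0], "slide": [0, 0, 0], "fingers": 1}, {"angular": [0, 0, 0], "slide": [0, 0, 0], "fingers": 1}]}}

```text
time: 9.9
tool_pos: [460.0, -18.8, 205.3]
ee_rot: [-178.9, -43.8, 6.2]
force: [0.3, -0.1, 0.4]
gripper_width: -0.4
finger_force: 0.0
```

```bash
python3 st.py
python3 - <<'E'
from plant import vision
from h import *
p=np.load('p.npy')
v=vision.snapshot('scene')
# predicted bush top centre at stop
print('pred px',proj('scene',W(p,(105,78,56))),proj('top',W(p,(105,78,56))))
a=v['pixels'][100:255,220:390,::-1];b=vision.snapshot('top')['pixels'][105:245,215:365,::-1]
cv2.imwrite('pics/a2.png',np.hstack([cv2.resize(a,(400,365),interpolation=cv2.INTER_CUBIC),cv2.resize(b,(391,365),interpolation=cv2.INTER_CUBIC)]))
E
```

```text
t 9.9 rack [-96.8  58.7 205.3] toolz in rack [ 0.692  0.021 -0.721] toolx [0.721 0.002 0.693] F [ 0.3 -0.1  0.4] w -0.4 q [ 39.2 -73.8 -62.   23.6 -64.5  54.4]
pred px [291.46286478 175.63183242] [253.77491193 143.75140248]
```

View pics/a2.png

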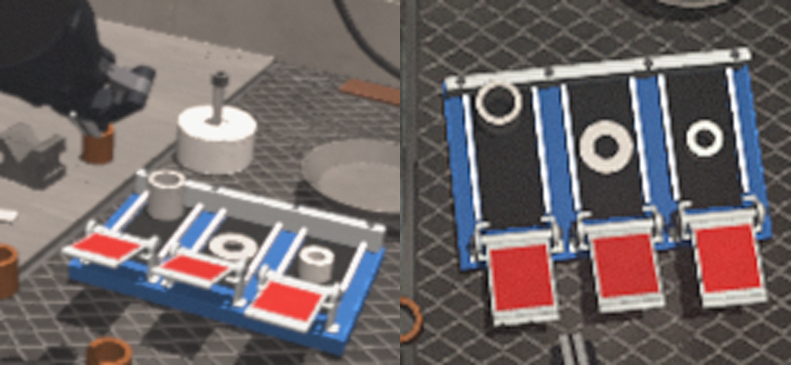

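The right half shows the bush ring at (498,102) touching the stop, as predicted (501,101). The red flags are unchanged. The tilt ran into joint limits 2 and 3, so I'll work out the kinematics before going on.

```bash
cat > kin.py <<'E'
from h import *
D=np.radians
def fk(k,q):
    a,L2,L3,h,L6,d,b=k; q=D(np.array(q))
    e=q[2]-q[1]
    R1=Ro.from_euler('z',q[0]).as_matrix()
    F=R1@Ro.from_euler('y',-e).as_matrix()          # forearm frame, x along forearm
    el=np.array([a+L2*np.sin(q[1]),0,h+L2*np.cos(q[1])])
    w=R1@(el+np.array([0,-d,0]))+F@np.array([L3,0,b])
    Rw=F@Ro.from_euler('x',q[3]).as_matrix()@Ro.from_euler('y',-q[4]).as_matrix()@Ro.from_euler('z',0).as_matrix()
    z=Rw@np.array([1,0,0.])
    return w+L6*z, z, Rw
data=[([89.708,2.303,4.859,0,-92.561,-19.12],[199.386,565.879,231.261]),
([26.1,-4.4,-1.7,0,-92.6,70],[554,52.3,231.5]),([21.3,.9,-10.9,.1,-77.9,74.8],[581.6,15,93.8]),
([20.9,4.4,-14.2,0,-71.3,75.1],[587.4,14.1,30.1]),([19.9,10.3,-7.7,0,-71.9,76.1],[627.3,18.3,29.4]),
([39.2,-73.8,-62,23.6,-64.5,54.4],[460,-18.8,205.3])]
def r(k): return np.concatenate([fk(k,q)[0]-p for q,p in data]+[[ (k[0])*.01,k[6]*.01]])
if __name__=='__main__':
    s=least_squares(r,[0,400,400,200,200,196,0]);print(s.x.round(1));print(s.fun[:-2].reshape(-1,3).round(1))
    for q,p in data: print(fk(s.x,q)[1].round(3))
    np.save('k.npy',s.x)
E
python3 kin.py
```

```text
[  28.7   36.3  526.1 -200.4 -258.   199.1  109.2]
[[  2.6 -16.1  -4.9]
 [ 23.7   9.   -3.9]
 [ 17.5   4.3  -0.7]
 [ 10.9   1.2  -0.7]
 [-24.7 -12.    5.1]
 [-16.3   3.4   5. ]]
[-0. -0. -1.]
[ 0.002  0.001 -1.   ]
[ 0.004  0.003 -1.   ]
[ 0.002  0.001 -1.   ]
[ 0.002  0.001 -1.   ]
[ 0.229  0.653 -0.722]
```

```bash
sed -i "s/from_euler('x',q\[3\])/from_euler('x',-q[3])/" kin.py
python3 - <<'E'
import kin; from kin import *
for a0 in ([0,400,400,200,200,196,0],[50,300,300,300,100,196,0],[150,600,600,0,100,196,100]):
    s=least_squares(r,a0,loss='soft_l1');print(s.cost.round(1),s.x.round(1));
print(np.array(r(s.x)[:-2]).reshape(-1,3).round(1))
np.save('k.npy',s.x)
print(fk(s.x,data[5][0])[1])
E
```

```text
80.3 [ -4.6 383.9 555.  114.8 299.9 196.6   8.9]
80.3 [ -4.6 383.9 555.  114.8 299.9 196.6   8.9]
80.3 [ -4.6 383.9 555.  114.8 299.9 196.6   8.9]
[[  0.1  -2.    0.9]
 [ -0.1   0.1   1.2]
 [  0.7   0.4   0.2]
 [  0.5  -0.1  -1. ]
 [ -0.8  -0.6   0.2]
 [  0.3   0.7 -77.6]]
[ 0.68602752  0.09322003 -0.72157901]
```

```bash
python3 - <<'E'
import kin; from kin import *
s=least_squares(r,[0,400,400,200,200,196,0]);print(s.cost,s.x.round(1));print(s.fun[:-2].reshape(-1,3).round(1))
# variants: full wrist offset c along Rw z
def fk2(k,q):
    p,z,Rw=fk(k[:7],q); return p+Rw@np.array([0,0,k[7]]),z,Rw
rr=lambda k: np.concatenate([fk2(k,q)[0]-p for q,p in data]+[[k[0]*.01,k[6]*.01,k[7]*.01]])
s=least_squares(rr,[0,400,400,200,200,196,0,0]);print(s.cost,s.x.round(1));print(s.fun[:-3].reshape(-1,3).round(1))
E
python3 st.py
```

```text
906.0694277775095 [-63.7 325.4 606.1  92.8 268.1 198.5  70.6]
[[  2.  -15.2  16.1]
 [ -5.1  -4.5  16.7]
 [  3.6  -0.4   1.4]
 [  5.4  -0.3  -7.4]
 [ -1.9  -3.1  -4.7]
 [  6.5  18.1 -22.1]]
2.264819756772472 [-1.290e+02  3.995e+02  5.524e+02  1.696e+02  3.620e+02  1.965e+02
 -4.000e-01  1.278e+02]
[[ 0.  -0.2 -0.3]
 [-0.   0.2  0.2]
 [ 0.2  0.3  0.5]
 [-0.2 -0.2 -0.6]
 [ 0.1 -0.2  0.3]
 [ 0.  -0.  -0. ]]
t 10.0 rack [-96.8  58.7 205.3] toolz in rack [ 0.692  0.021 -0.721] toolx [0.721 0.002 0.693] F [ 0.9 -0.6  0.1] w 0.5 q [ 39.2 -73.8 -62.   23.6 -64.5  54.4]
```

```bash
cat > ik.py <<'E'
import kin; from kin import *
def fk2(k,q):
    p,z,Rw=fk(k[:7],q); p=p+Rw@np.array([0,0,k[7]])
    Rt=Ro.from_rotvec(z*D(90-q[5])).as_matrix()
    x=Rt@Rw[:,2]; return p,z,x
rr=lambda k: np.concatenate([fk2(k,q)[0]-p for q,p in data]+[[k[0]*.01,k[6]*.01,k[7]*.01]])
K=least_squares(rr,[0,400,400,200,200,196,0,0]).x
lo=np.array([-146.85,-73.84,-62.03,-188.31,-161.28,-171.36]);hi=np.array([146.85,115.35,85.46,113.3,-10.13,171.36])
p=np.load('p.npy'); Ra=Ro.from_euler('z',p[2]).as_matrix()
def ik(rpos,z,x,q0=None):
    P=W(p,rpos); z=Ra@np.array(z);x=Ra@np.array(x); best=None
    for s in ([q0] if q0 is not None else [[21,0,-11,0,-78,75],[30,-50,-40,20,-60,60],[40,-20,-20,-60,-60,75],[10,-20,-20,60,-60,75],[30,-20,-20,-90,-60,-10]]):
        f=lambda q:np.concatenate([(fk2(K,q)[0]-P)/10,5*(fk2(K,q)[1]-z),5*(fk2(K,q)[2]-x)])
        o=least_squares(f,s,bounds=(lo,hi),x_scale=30.)
        if best is None or o.cost<best.cost: best=o
    return best.cost,best.x
def tool(t,psi,roll=0):
    # t tilt from vertical, psi azimuth (rack) of pointing direction
    t,s=D(t),D(psi); z=np.array([np.sin(t)*np.cos(s),np.sin(t)*np.sin(s),-np.cos(t)])
    x=np.array([np.cos(t)*np.cos(s),np.cos(t)*np.sin(s),np.sin(t)])
    return z,Ro.from_rotvec(z*D(roll)).as_matrix()@x
E
python3 - <<'E'
from ik import *
print('check',ik((27.6,79.6,93.8),*tool(0,0)))
for psi in (0,20,-45,-70,-90):
  for t in (20,30,40,50,60):
    for z in (45,110):
      c,q=ik((-60,78,z),*tool(t,psi)); c2=9
      if psi<-30:c2,q2=ik((-60,78,z),*tool(t,psi,90))
      print(psi,t,z,round(c,2),q.round(0),round(c2,2))
E
```

```text
check (np.float64(1.7752460915777463e-26), array([ 2.12307243e+01,  1.14950008e+00, -1.06272355e+01,  8.84790891e-15,
       -7.82232644e+01,  7.48000033e+01]))
0 20 45 0.0 [ 28. -29. -47.   9. -54.  63.] 9
0 20 110 0.0 [ 29. -33. -43.   9. -62.  64.] 9
0 30 45 0.0 [ 30. -37. -56.  17. -44.  57.] 9
0 30 110 0.0 [ 31. -42. -52.  15. -53.  58.] 9
0 40 45 0.04 [ 30. -41. -62.  25. -36.  50.] 9
0 40 110 0.0 [ 33. -51. -61.  24. -45.  51.] 9
0 50 45 1.01 [ 30. -40. -62.  28. -34.  47.] 9
0 50 110 0.52 [ 32. -51. -62.  26. -43.  50.] 9
0 60 45 0.01 [ 16. -30. -60.  90. -10.  -5.] 9
0 60 110 2.4 [ 32. -50. -62.  27. -40.  50.] 9
20 20 45 0.0 [ 23. -27. -46.  -1. -51.  93.] 9
20 20 110 0.0 [ 23. -30. -41.  -1. -59.  93.] 9
20 30 45 0.0 [ 23. -33. -55.  -2. -38.  94.] 9
20 30 110 0.0 [ 23. -38. -51.  -2. -47.  94.] 9
20 40 45 0.03 [ 23. -36. -62.  -6. -26.  98.] 9
20 40 110 0.0 [ 23. -44. -60.  -3. -34.  95.] 9
20 50 45 0.76 [ 22. -35. -62. -36. -24. 128.] 9
20 50 110 0.3 [ 22. -43. -62. -17. -28. 109.] 9
20 60 45 1.37 [ 20. -33. -62. -79. -24. 171.] 9
20 60 110 1.17 [ 19. -41. -62. -58. -26.
[... 889 characters left out ...]
50 110 0.0 [  63.  -17.  -33.   39. -106.  -37.] 0.0
-70 60 45 0.0 [  67.   -8.  -36.   42. -106.  -46.] 0.0
-70 60 110 0.0 [  69.  -13.  -34.   43. -112.  -42.] 0.0
-90 20 45 0.0 [ 38. -10. -26.  17. -85. -35.] 0.0
-90 20 110 0.0 [ 38. -12. -21.  17. -92. -33.] 0.0
-90 30 45 0.0 [ 44.  -7. -24.  23. -92. -41.] 0.0
-90 30 110 0.0 [ 45. -10. -20.  23. -99. -39.] 0.0
-90 40 45 0.0 [ 50.  -3. -23.  28. -99. -46.] 0.0
-90 40 110 0.0 [  51.   -6.  -19.   28. -106.  -44.] 0.0
-90 50 45 0.0 [  54.    3.  -20.   32. -106.  -50.] 0.0
-90 50 110 0.0 [  55.   -1.  -17.   33. -112.  -47.] 0.0
-90 60 45 0.0 [  58.    9.  -18.   35. -113.  -54.] 0.0
-90 60 110 0.0 [  59.    4.  -16.   36. -118.  -50.] 0.0
```

>>> {"op": "move_arm", "data": {"rows": [{"angular": [0, 0, 0], "slide": [0.007, 0, 0.007], "fingers": 1}, {"angular": [0, 0, 0], "slide": [0.014, 0, 0.014], "fingers": 1}, {"angular": [0, -3, 0], "slide": [0, 0, 0], "fingers": 1}, {"angular": [0, -5, 0], "slide": [0, 0, 0], "fingers": 1}, {"angular": [0, -5, 0], "slide": [0, 0, 0], "fingers": 1}, {"angular": [0, 0, 0], "slide": [0, 0, 0], "fingers": 1}, {"angular": [0, 0, 0], "slide": [0, 0, 0], "fingers": 1}, {"angular": [0, 0, 0], "slide": [0, 0, 0], "fingers": 1}]}}

```text
time: 10.8
tool_pos: [489.2, -15.4, 204.2]
ee_rot: [-179.1, -30.9, 6.5]
force: [0.7, 0.3, -0.5]
gripper_width: 0.3
finger_force: 0.0
```

```bash
python3 st.py
cat > go.py <<'E'
import sys
from st import st
from ik import *
r,R=st()
a=[float(v) for v in sys.argv[1:5]]
z,x=tool(a[3],0); Rt=np.column_stack([x,np.cross(z,x),z])
print('turn',np.degrees(Ro.from_matrix(R.T@Rt).as_rotvec()).round(1),'slide after turn',(Rt.T@(np.array(a[:3])-r)).round(1),'before',(R.T@(np.array(a[:3])-r)).round(1))
print([(zz,round(ik((-110,78,zz),*tool(a[3],0))[0],3),ik((-110,78,zz),*tool(a[3],0))[1].round()) for zz in (205,120,48)])
E
python3 go.py -105 78 120 30
```

```text
t 10.8 rack [-67.4  58.9 204.2] toolz in rack [ 0.513  0.02  -0.858] toolx [0.858 0.007 0.513] F [ 0.7  0.3 -0.5] w 0.3 q [ 30.  -47.9 -43.9  12.1 -65.5  64.4]
t 10.8 rack [-67.4  58.9 204.2] toolz in rack [ 0.513  0.02  -0.858] toolx [0.858 0.007 0.513] F [ 0.7  0.3 -0.5] w 0.3 q [ 30.  -47.9 -43.9  12.1 -65.5  64.4]
turn [-1.1 -0.9  0.4] slide after turn [-74.6 -19.1  54.1] before [-75.3 -18.5  53.3]
[(205, np.float64(0.0), array([ 40., -59., -50.,  17., -75.,  55.])), (120, np.float64(0.0), array([ 39., -60., -59.,  17., -66.,  54.])), (48, np.float64(0.046), array([ 36., -53., -62.,  16., -57.,  54.]))]
```

```bash
python3 go.py -92 78 120 30 | sed -n 2p
python3 - <<'E'
from ik import *
for a in [(-92,120,30),(-92,48,30),(-69,48.5,30),(-62,63,30),(-38,88,30),(-12,99,15),(14,96,0)]:
    c,q=ik((a[0],78,a[1]),*tool(a[2],0));print(a,round(c,4),q.round())
E
```

```text
turn [-1.1 -0.9  0.4] slide after turn [-63.4 -19.1  60.6] before [-64.2 -18.3  60. ]
(-92, 120, 30) 0.0 [ 36. -53. -56.  16. -61.  56.]
(-92, 48, 30) 0.0 [ 34. -48. -61.  17. -51.  54.]
(-69, 48.5, 30) 0.0 [ 31. -40. -58.  17. -46.  56.]
(-62, 63, 30) 0.0 [ 31. -39. -56.  16. -47.  57.]
(-38, 88, 30) 0.0 [ 29. -35. -50.  15. -47.  59.]
(-12, 99, 15) 0.0 [ 25. -18. -32.   5. -62.  69.]
(14, 96, 0) 0.0 [ 21.  -1. -13.   0. -78.  75.]
```

>>> {"op": "move_arm", "data": {"rows": [{"angular": [-1.1, -0.9, 0.4], "slide": [0, 0, 0], "fingers": 1}, {"angular": [0, 0, 0], "slide": [-0.016, -0.005, 0.015], "fingers": 1}, {"angular": [0, 0, 0], "slide": [-0.016, -0.005, 0.015], "fingers": 1}, {"angular": [0, 0, 0], "slide": [-0.016, -0.005, 0.015], "fingers": 1}, {"angular": [0, 0, 0], "slide": [-0.015, -0.004, 0.015], "fingers": 1}, {"angular": [0, 0, 0], "slide": [0, 0, 0], "fingers": 1}, {"angular": [0, 0, 0], "slide": [0, 0, 0], "fingers": 1}, {"angular": [0, 0, 0], "slide": [0, 0, 0], "fingers": 1}]}}

```text
time: 11.6
tool_pos: [463.6, 1.2, 123.3]
ee_rot: [-179.9, -30.1, 6.0]
force: [-0.4, -0.6, 0.1]
gripper_width: -0.1
finger_force: 0.0
```

```bash
python3 go.py -92 78 48 30 | head -2
```

```text
t 11.6 rack [-91.1  78.2 123.3] toolz in rack [ 0.501  0.001 -0.865] toolx [ 0.865 -0.001  0.501] F [-0.4 -0.6  0.1] w -0.1 q [ 36.8 -55.7 -57.   16.7 -63.2  55. ]
turn [-0.1 -0.1 -0. ] slide after turn [-38.4   0.2  64.8] before [-38.5   0.2  64.7]
```

>>> {"op": "move_arm", "data": {"rows": [{"angular": [0, 0, 0], "slide": [-0.0095, 0, 0.016], "fingers": 1}, {"angular": [0, 0, 0], "slide": [-0.0095, 0, 0.016], "fingers": 1}, {"angular": [0, 0, 0], "slide": [-0.0095, 0, 0.016], "fingers": 1}, {"angular": [0, 0, 0], "slide": [-0.0095, 0, 0.016], "fingers": 1}, {"angular": [0, 0, 0], "slide": [0.005, 0, 0.003], "fingers": 1}, {"angular": [0, 0, 0], "slide": [0.005, 0, 0.003], "fingers": 1}, {"angular": [0, 0, 0], "slide": [0, 0, 0], "fingers": 1}, {"angular": [0, 0, 0], "slide": [0, 0, 0], "fingers": 1}]}}

```text
time: 12.4
tool_pos: [483.7, -0.3, 54.1]
ee_rot: [-179.6, -29.2, 6.0]
force: [-0.4, 0.7, -0.5]
gripper_width: -0.1
finger_force: 0.2
```

```bash
python3 go.py -69 78 48 30 | head -2;python3 - <<'E'
from plant import vision
from h import *
a=vision.snapshot('scene')['pixels'][100:255,200:390,::-1];b=vision.snapshot('wrist')['pixels'][:,:,::-1]
cv2.imwrite('pics/a3.png',np.hstack([cv2.resize(a,(400,326),interpolation=cv2.INTER_CUBIC),cv2.resize(b,(400,326))]))
E
```

```text
t 12.4 rack [-71.3  74.6  54.1] toolz in rack [ 0.488  0.006 -0.873] toolx [ 0.873 -0.001  0.488] F [-0.4  0.7 -0.5] w -0.1 q [ 33.  -47.9 -60.2  15.9 -52.1  56.1]
turn [-0.4  0.8 -0.1] slide after turn [-1.1 -3.4  6.4] before [-1.  -3.3  6.5]
```

View pics/a3.png

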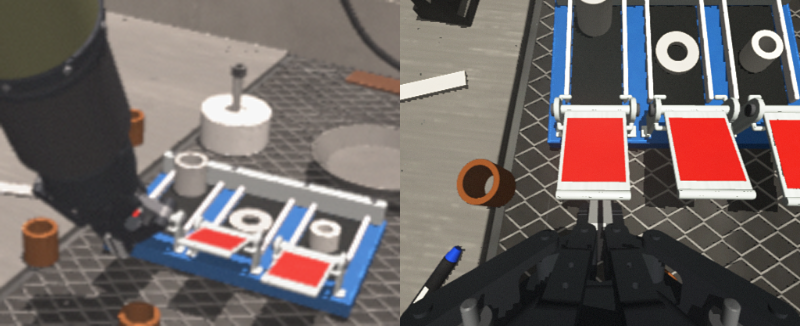

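The wrist view shows the fingertips just under the left flag's edge at (598,200), centred. I'll start lifting.

>>> {"op": "move_arm", "data": {"rows": [{"angular": [0, 0.8, 0], "slide": [-0.001, -0.003, 0.006], "fingers": 1}, {"angular": [0, 0, 0], "slide": [0, 0, 0], "fingers": 1}, {"angular": [0, 0, 0], "slide": [0.0045, 0, -0.0033], "fingers": 1}, {"angular": [0, 0, 0], "slide": [0.0045, 0, -0.0033], "fingers": 1}, {"angular": [0, 0, 0], "slide": [0.0045, 0, -0.0033], "fingers": 1}, {"angular": [0, 0, 0], "slide": [0.007, 0, -0.0018], "fingers": 1}, {"angular": [0, 0, 0], "slide": [0, 0, 0], "fingers": 1}, {"angular": [0, 0, 0], "slide": [0, 0, 0], "fingers": 1}]}}

```text
time: 13.3
tool_pos: [497.1, 4.3, 68.1]
ee_rot: [-179.6, -30.0, 6.0]
force: [0.5, 1.0, -0.6]
gripper_width: -0.2
finger_force: 0.0
```

```bash
python3 go.py -38 78 88 30 | head -2;python3 - <<'E'
from plant import vision
from h import *
a=vision.snapshot('scene')['pixels'][100:255,200:390,::-1];b=vision.snapshot('wrist')['pixels'][:,:,::-1]
cv2.imwrite('pics/a4.png',np.hstack([cv2.resize(a,(400,326),interpolation=cv2.INTER_CUBIC),cv2.resize(b,(400,326))]))
E
```

```text
t 13.3 rack [-57.5  77.8  68.1] toolz in rack [ 0.5    0.007 -0.866] toolx [ 0.866 -0.001  0.5  ] F [ 0.5  1.  -0.6] w -0.2 q [ 32.6 -45.5 -58.   16.2 -51.2  56.2]
turn [-0.4  0.  -0. ] slide after turn [26.9 -0.2 -7.4] before [26.8 -0.3 -7.4]
```

View pics/a4.png

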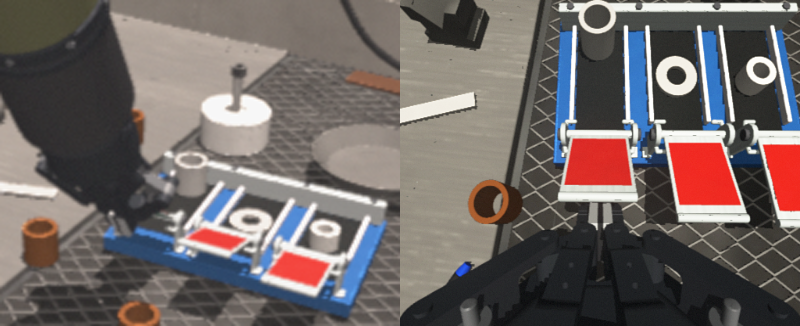

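In the wrist view the left flag is rising (its edge is at (598,195) and it looks shorter). I'll continue over.

>>> {"op": "move_arm", "data": {"rows": [{"angular": [0, 0, 0], "slide": [0.0067, 0, -0.0018], "fingers": 1}, {"angular": [0, 0, 0], "slide": [0.0067, 0, -0.0018], "fingers": 1}, {"angular": [0, 0, 0], "slide": [0.0067, 0, -0.0018], "fingers": 1}, {"angular": [0, 0, 0], "slide": [0.0067, 0, -0.0018], "fingers": 1}, {"angular": [0, -3.75, 0], "slide": [0.007, 0, 0], "fingers": 1}, {"angular": [0, -3.75, 0], "slide": [0.007, 0, 0], "fingers": 1}, {"angular": [0, -3.75, 0], "slide": [0.007, 0, 0], "fingers": 1}, {"angular": [0, -3.75, 0], "slide": [0.007, 0, 0], "fingers": 1}]}}

```text
time: 14.2
tool_pos: [542.6, 9.2, 99.6]
ee_rot: [-179.6, -14.9, 6.1]
force: [-0.9, 0.7, 0.3]
gripper_width: 0.0
finger_force: 0.2
```

```bash
python3 go.py 14 78 96 0 | head -3
```

```text
t 14.2 rack [-11.8  77.8  99.6] toolz in rack [ 0.257  0.007 -0.967] toolx [0.967 0.001 0.257] F [-0.9  0.7  0.3] w 0.0 q [ 25.2 -19.5 -31.3   5.  -64.1  69.3]
turn [ -0.4 -14.9   0.1] slide after turn [25.8 -0.2  3.6] before [24.  -0.1 10.1]
[(205, np.float64(0.0), array([ 26., -22., -19.,  -0., -93.,  70.])), (120, np.float64(0.0), array([ 26., -22., -28.,   0., -84.,  70.])), (48, np.float64(0.0), array([ 26., -20., -34.,  -0., -76.,  70.]))]
```

>>> {"op": "move_arm", "data": {"rows": [{"angular": [0, -3.75, 0], "slide": [0.0063, 0, 0.0017], "fingers": 1}, {"angular": [0, -3.75, 0], "slide": [0.0063, 0, 0.0017], "fingers": 1}, {"angular": [0, -3.75, 0], "slide": [0.0063, 0, 0.0014], "fingers": 1}, {"angular": [0, -3.75, 0], "slide": [0.0063, 0, 0.0012], "fingers": 1}, {"angular": [0, 0, 0], "slide": [0.007, 0, 0.0045], "fingers": 1}, {"angular": [0, 0, 0], "slide": [0.007, 0, 0.0065], "fingers": 1}, {"angular": [0, 0, 0], "slide": [0.005, 0, 0.0085], "fingers": 1}, {"angular": [0, 0, 0], "slide": [0, 0, 0], "fingers": 1}]}}

```text
time: 15.0
tool_pos: [585.4, 13.9, 75.9]
ee_rot: [-179.7, 0.1, 6.2]
force: [-1.0, 0.3, -0.4]
gripper_width: -0.4
finger_force: 0.0
```

```bash
python3 go.py 41 78 52 0 | head -2;python3 - <<'E'
from plant import vision
from h import *
a=vision.snapshot('scene')['pixels'][100:255,200:390,::-1];b=vision.snapshot('wrist')['pixels'][:,:,::-1]
cv2.imwrite('pics/a5.png',np.hstack([cv2.resize(a,(400,326),interpolation=cv2.INTER_CUBIC),cv2.resize(b,(400,326))]))
E
```

```text
t 15.0 rack [31.4 78.  75.9] toolz in rack [-0.002  0.006 -1.   ] toolx [ 1.     0.003 -0.002] F [-1.   0.3 -0.4] w -0.4 q [ 20.7   2.4 -11.2  -0.4 -76.4  75.5]
turn [-0.3  0.1  0.2] slide after turn [ 9.6  0.  23.9] before [ 9.7  0.2 23.9]
```

View pics/a5.png

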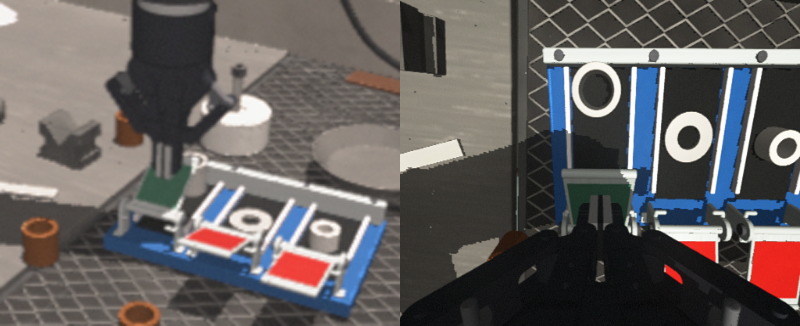

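The green face is now up at about 150° (scene (165,190)), and the bush is still at the stop. Now I'll press it down to level.

>>> {"op": "move_arm", "data": {"rows": [{"angular": [0, 0, 0], "slide": [0.004, 0, 0.006], "fingers": 1}, {"angular": [0, 0, 0], "slide": [0.003, 0, 0.006], "fingers": 1}, {"angular": [0, 0, 0], "slide": [0.002, 0, 0.006], "fingers": 1}, {"angular": [0, 0, 0], "slide": [0.001, 0, 0.004], "fingers": 1}, {"angular": [0, 0, 0], "slide": [0, 0, 0.002], "fingers": 1}, {"angular": [0, 0, 0], "slide": [0, 0, 0.001], "fingers": 1}, {"angular": [0, 0, 0], "slide": [0, 0, 0], "fingers": 1}, {"angular": [0, 0, 0], "slide": [0, 0, 0], "fingers": 1}]}}

```text
time: 15.9
tool_pos: [596.2, 15.3, 53.1]
ee_rot: [-179.7, -0.0, 6.2]
force: [0.5, -0.5, 0.2]
gripper_width: -0.1
finger_force: 0.0
```

>>> {"op": "move_arm", "data": {"rows": [{"angular": [0, 0, 0], "slide": [0, 0, 0.001], "fingers": 1}, {"angular": [0, 0, 0], "slide": [0, 0, 0.001], "fingers": 1}, {"angular": [0, 0, 0], "slide": [0, 0, 0], "fingers": 1}, {"angular": [0, 0, 0], "slide": [0, 0, 0], "fingers": 1}, {"angular": [0, 0, 0], "slide": [0, 0, 0], "fingers": 1}, {"angular": [0, 0, 0], "slide": [0, 0, 0], "fingers": 1}, {"angular": [0, 0, 0], "slide": [0, 0, 0], "fingers": 1}, {"angular": [0, 0, 0], "slide": [0, 0, 0], "fingers": 1}]}}

```text
time: 16.7
tool_pos: [596.4, 15.3, 51.4]
ee_rot: [-179.7, -0.0, 6.2]
force: [-1.3, 1.1, 4.2]
gripper_width: 0.1
finger_force: 2.7
```

>>> {"op": "move_arm", "data": {"rows": [{"angular": [0, 0, 0], "slide": [0, 0, 0.001], "fingers": 1}, {"angular": [0, 0, 0], "slide": [0, 0, 0.001], "fingers": 1}, {"angular": [0, 0, 0], "slide": [0, 0, 0], "fingers": 1}, {"angular": [0, 0, 0], "slide": [0, 0, 0], "fingers": 1}, {"angular": [0, 0, 0], "slide": [0, 0, 0], "fingers": 1}, {"angular": [0, 0, 0], "slide": [0, 0, 0], "fingers": 1}, {"angular": [0, 0, 0], "slide": [0, 0, 0], "fingers": 1}, {"angular": [0, 0, 0], "slide": [0, 0, 0], "fingers": 1}]}}

```text
time: 17.5
tool_pos: [596.5, 15.2, 51.2]
ee_rot: [-179.7, -0.1, 6.2]
force: [-6.1, 1.4, 13.3]
gripper_width: 0.2
finger_force: 6.6
```

The flag is firmly on its end stop, at 51.2 mm with 13 N. Lifting clear and checking.

>>> {"op": "move_arm", "data": {"rows": [{"angular": [0, 0, 0], "slide": [0, 0, -0.005], "fingers": 1}, {"angular": [0, 0, 0], "slide": [0, 0, -0.02], "fingers": 1}, {"angular": [0, 0, 0], "slide": [0, 0, -0.04], "fingers": 1}, {"angular": [0, 0, 0], "slide": [0, 0, -0.04], "fingers": 1}, {"angular": [0, 0, 0], "slide": [-0.03, 0, -0.03], "fingers": 1}, {"angular": [0, 0, 0], "slide": [-0.03, 0, -0.03], "fingers": 1}, {"angular": [0, 0, 0], "slide": [-0.03, 0, 0], "fingers": 1}, {"angular": [0, 0, 0], "slide": [0, 0, 0], "fingers": 1}]}}

```text
time: 18.3
tool_pos: [505.2, 4.5, 215.5]
ee_rot: [-179.6, -0.2, 6.2]
force: [-0.1, 0.1, -0.3]
gripper_width: 0.5
finger_force: 0.0
```

Run:
```python
from plant import vision
from h import *
p=np.load('p.npy')
v=vision.snapshot('scene')['pixels'];a=v[130:255,220:390,::-1]
b=vision.snapshot('wrist')['pixels'][:,:,::-1]
cv2.imwrite('pics/a6.png',np.hstack([cv2.resize(a,(440,324),interpolation=cv2.INTER_CUBIC),cv2.resize(b,(360,324))]))
f=440/170
for r in [(105,78,56),(67,102,50),(67,54,50)]: print(r,((proj('scene',W(p,r))-[220,130])*f).round())
```

```text
(105, 78, 56) [185. 118.]
(67, 102, 50) [141. 138.]
(67, 54, 50) [194. 151.]
```

View pics/a6.png

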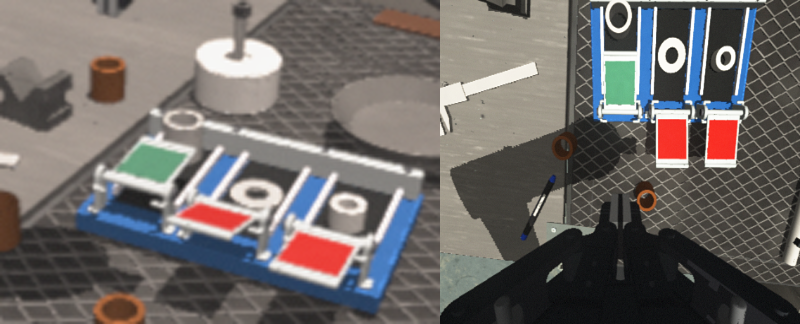

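The left flag lies flat with its green face up (edge near (141,138)–(194,151), as predicted). The bush ring is at (184,119), against the stop as predicted (185,118), and the other parts are untouched. Handing in.

```bash
python3 -c "
from plant import env;print(env.finish_job())"
```

```text
the job is handed in; nothing more can be done
None
```

The tall bush stands against the stop in the left lane, its flag lies flat with the green face up, and the job is handed in at about 18 s; an early tilt ran into joint limits and the wrist read about 87 N for a moment (limit 120 N).

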